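# Heft the tins and fill the gap in the display row

### The job

One of the three look-alike tins in the divider stand is full, the other two are nearly empty: lift them to feel which is heavy. Stand the full one upright on the bare table to change your grip, then set it in the free place of the display row on the riser, neatly in line with its neighbours, broad face to the front. Leave the two light tins standing in the divider stand, tip nothing over, and do not shift the neighbours or the calculator.

Things in the scene. Friction and masses are not known exactly. Their poses are not given: they have to be found in the camera images.
- tin_1: Closed green tin, brass lid, white label on both broad faces: 38 mm thick (x) by 52 wide (y) by 100 tall (z); origin underside centre. tin_1, 2, 3 look alike; each run a random one is full (0.55-0.78 kg), two almost empty (0.20-0.28 kg); content may shift a few mm. Stands in a cell of the divider stand, where only its 52 mm width can be gripped (38 mm faces the partitions). 20-30 N grip holds it.
- tin_2: Closed green tin, brass lid, white label on both broad faces: 38 mm thick (x) by 52 wide (y) by 100 tall (z); origin underside centre. tin_1, 2, 3 look alike; each run a random one is full (0.55-0.78 kg), two almost empty (0.20-0.28 kg); content may shift a few mm. Stands in a cell of the divider stand, where only its 52 mm width can be gripped (38 mm faces the partitions). 20-30 N grip holds it.
- tin_3: Closed green tin, brass lid, white label on both broad faces: 38 mm thick (x) by 52 wide (y) by 100 tall (z); origin underside centre. tin_1, 2, 3 look alike; each run a random one is full (0.55-0.78 kg), two almost empty (0.20-0.28 kg); content may shift a few mm. Stands in a cell of the divider stand, where only its 52 mm width can be gripped (38 mm faces the partitions). 20-30 N grip holds it.
- stand: Fixed wooden divider stand, base 166 (x) by 72 mm (y), 6 mm thick. Four 5 mm partitions across x, 44 mm wide, tops 104 mm above the table, part three cells in a file (centres x = -53, 0, 53 mm; 48 mm clear); tin tops stand at 106 mm. Long sides: only a 20 mm high rail. Lift tins straight up. Origin: underside centre, on the table.
- riser: Fixed wooden display riser, 70 (x) by 212 mm (y), board top 12 mm above the table, back lip (+x) and end cheeks up to 26 mm. Three places at y = -64, 0, 64 mm; two hold tins, 52 mm width along y, 12 mm apart: no room for fingers between, so set a tin in held across its 38 mm (along x). Origin: underside centre, on the table.
- gap_card: Flat yellow marking, 38 by 52 mm, on the riser's board in the free place of the row (any of the three places). Origin: centre of the free place, at the board's top (12 mm above the table); axes as the riser's.
- row_tin_1: Closed green tin, brass lid, white label on both broad faces: 38 mm thick (x) by 52 wide (y) by 100 tall (z); origin underside centre. A loose tin (0.45 kg) already standing in the display row on the riser; must stay.
- row_tin_2: Closed green tin, brass lid, white label on both broad faces: 38 mm thick (x) by 52 wide (y) by 100 tall (z); origin underside centre. A loose tin (0.45 kg) already standing in the display row on the riser; must stay.
- calc: Dark pocket calculator, 110 x 68 x 17 mm, lying at the front of the table to the right; a bystander. The bare table to its left, in front of the riser (about x 0.45, y 0.12 m), is free for setting a tin down. Origin: underside centre.

How it is judged:
By the outcome, as a careful person would: the job done as asked, in the order asked, and still so for the second after the job is handed in, with the robot touching nothing.
It also fails if it takes over 72 s, if anything falls off the work surface, if the arm or the gripper's body presses on something with over 40 N, if the wrist force passes 120 N, or if a joint passes its speed limit or range.

### The arm

A 7-joint arm with a two-finger parallel gripper is mounted at the origin on a cart in front of the work surface, level with it; the furniture and walls round the work are solid. World frame = base frame: x ahead of the robot, y to its left, z up, the work surface at z = 0. Lengths are in m, angles in degrees, forces in N, time in s.
With the tool pointing down it reaches from about 0.425 to 0.875 m from the base axis. Payload 4.7 kg.
Tool frame: the origin (TCP) lies between the finger pads; the fingertips stand env.tip_reach ahead of it and the grasp point (between the pads) lies 2 mm behind it (env.tip_reach is the distance from the TCP to the fingertips, in m); z points along the fingers, y is the line along which they close (so a half turn about z gives the same grasp; the last joint's range is limited). The gripper opens to 87 mm and grips with 3 to 60 N. Pads are 19 mm wide; open, the fingers measure 117 mm over their backs; the gripper's body (75 mm by 190 mm) begins 51 mm behind the grasp point.
Start: joints at [74.605, 18.392, -4.016, 83.108, 1.295, 78.541, -3.26], TCP at [0.181, -0.624, 0.24] pointing down, gripper open.
Joint ranges: [-163.93, 163.93], [-17.29, 119.83], [-79.2, 71.16], [3.27, 140.29], [-89.18, 269.18], [5.43, 117.66], [-154.24, 154.24]. Speed limits (degrees/s): [147.25, 147.25, 180, 180, 180, 180, 180].

### API

Orientations are given as [roll, pitch, yaw] about the fixed x, y, z axes, in that order (R = Rz(yaw) Ry(pitch) Rx(roll)).
In Python, from cell import env, eyes, ticket gives the robot as it stands (env), with the cameras (eyes) and the job (ticket).
- The arm moves only by the shell command python3 steer.py 'ROWS' [FORCE]. ROWS is a JSON object with one list for each field, all of the same length, 1 to 8, a row being the entries at one place: sx, sy, sz (the shift in m), yaw (a turn about the tool's z in degrees), aperture (the finger opening in m); each row is the pose to reach, as a shift and turn from the pose commanded when the command began, along the tool's axes at that moment; what a row does not reach only later rows make up. A row lasts 1/12 s, in which the tool goes at most 0.0417 m and 7.16 degrees, less where a joint would pass 70% of its speed; a pose out of reach is approached as far as the arm can. The fingers move at their own pace and stop on an object; FORCE is the grip in N (left out, the last holds). Time passes only in rows, so rows that do not move let the fingers close. It prints the time, the measured TCP pose, the force, the opening and the grip force at its end. Input that does not fit is refused with a message, and nothing moves.
- env.get_obs(): the state, without advancing time (a new reading comes with each control period).
- eyes.read_camera(name): name is "scene" or "top"; returns a dict with "color" (420x560x3 uint8, blue, green, red), "fx", "fy", "cx", "cy" (pixels), "world_from_camera" (4x4, takes a point from camera to world coordinates). Camera axes: x right, y down, z forward; pixel columns grow to the right and rows downward; lengths in m; the calibration is good to about 2 mm. A picture is of the moment at which its call begins. There is no depth.
- ticket.sign_off(): hands the job in; it is judged then, once.
The state is a dict: "time_s": time; "qpos": joint angles; "joint_velocities": joint speeds; "effort": joint torques, N m; "tool_pos": TCP position; "tool_rot": TCP orientation; "force": force on the tool from outside, world axes, zero at the start; "wrist_torque": the same for the moment, N m; "grip_width": finger opening in m; "grasp_force": force on a finger pad.
Only numpy, scipy, OpenCV 4.12 (cv2) and the standard library are available. Lean on these libraries where they do the work, as an engineer would, in place of code of your own. Each camera call takes 0.05 s, during which the arm holds its last target. There are 200 camera calls.

## Working session

There is one attempt and no reset: what is moved stays moved. The work goes in short steps, Python scripts to look and compute and a shell command to move; the robot and the scene stay as the last step left them, time stands still between calls to the robot, and variables do not carry over. Pictures are saved under pics/ and viewed, at most 10 in all, crops included, and the job is handed in when it is done.

```bash
ls; mkdir -p pics
python3 - <<'E'
from cell import env, eyes, ticket
import cv2
print(env.tip_reach); o=env.get_obs(); print({k:o[k] for k in('time_s','tool_pos','tool_rot','force','grip_width')})
for n in('scene','top'):
    c=eyes.read_camera(n); cv2.imwrite(f'pics/{n}0.png',c['color']); print(n,c['fx'],c['fy'],c['cx'],c['cy'],c['world_from_camera'])
E
```

```text
cell.py
pics
steer.py
0.017
{'time_s': 0.0, 'tool_pos': array([ 0.18117133, -0.62369772,  0.23846621]), 'tool_rot': array([-1.79890265e+02,  6.97570416e-03,  1.62054978e+01]), 'force': array([-0.3982944 , -0.01345378, -0.57757948]), 'grip_width': 0.08694258861044633}
scene 458.50216158037756 458.50216158037756 281.1763239752082 208.77139980209145 [[ 0.81071698 -0.36800953  0.45530974  0.15258081]
 [-0.58543008 -0.51372782  0.62718047 -0.41304995]
 [ 0.00309689 -0.77501788 -0.63193172  0.5841167 ]
 [ 0.          0.          0.          1.        ]]
top 515.8655412652969 515.8655412652969 281.43469966233636 205.6955047406932 [[ 0.02646923 -0.99302157  0.11492407  0.41422191]
 [-0.99963328 -0.02695082 -0.00263842  0.11654592]
 [ 0.00571731 -0.11481209 -0.99337078  1.08255228]
 [ 0.          0.          0.          1.        ]]
```

View pics/scene0.png

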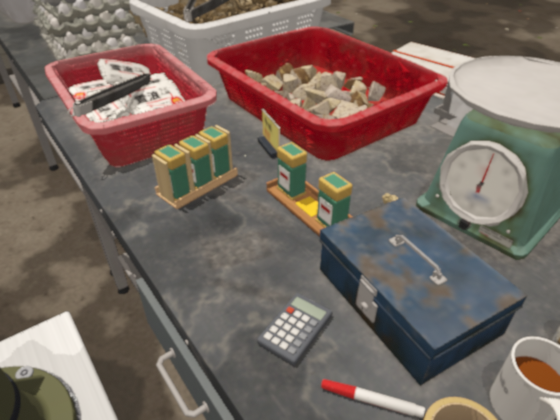

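View pics/top0.png

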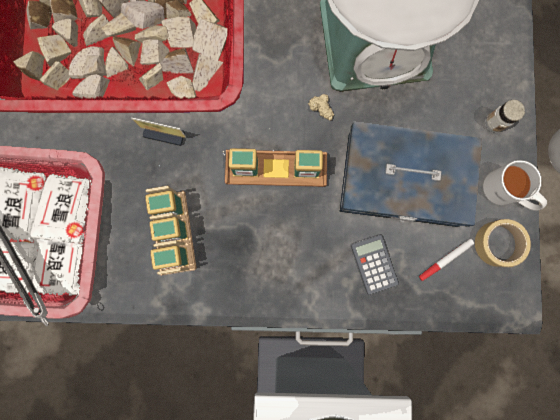

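The top view shows the divider stand with three tins at about (163,202), (164,228) and (167,258). The riser is at about (276,167) with the yellow free place in the middle, and the calculator is at (375,263). I'll enlarge the stand and riser next.

Run:
```python
import cv2,numpy as np
i=cv2.imread('pics/top0.png')
a=cv2.resize(i[180:280,140:210],None,fx=6,fy=6,interpolation=cv2.INTER_CUBIC)
b=cv2.resize(i[140:195,215:335],None,fx=6.5,fy=6.5,interpolation=cv2.INTER_CUBIC)
cv2.imwrite('pics/cs.png',a);cv2.imwrite('pics/cr.png',b)
```

```text
(no output)
```

View pics/cs.png

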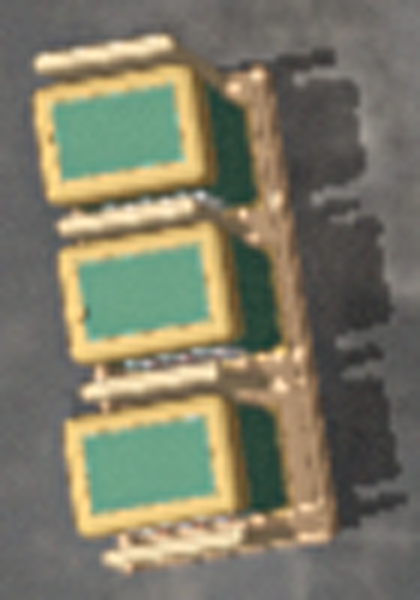

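View pics/cr.png

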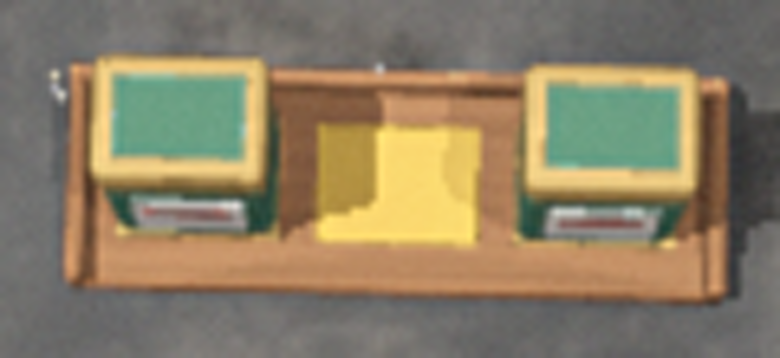

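The crops show three lid outlines in the stand, turned by about 10°, and two row lids either side of the card at about (398,184) in crop pixels. Next I turn the corners into world positions.

```bash
cat > h.py <<'E'
import numpy as np, cv2
from cell import env, eyes, ticket
def proj(c,uv,z):
    T=np.array(c['world_from_camera']); uv=np.atleast_2d(np.array(uv,float))
    d=np.c_[(uv[:,0]-c['cx'])/c['fx'],(uv[:,1]-c['cy'])/c['fy'],np.ones(len(uv))]@T[:3,:3].T
    return T[:3,3]+d*((z-T[2,3])/d[:,2])[:,None]
def rect(c,p,off,s,z,name=''):
    w=proj(c,(np.array(p)+.5)/s-.5+np.array(off),z)[:,:2]   # TL TR BR BL
    y=(w[0]+w[3]-w[1]-w[2])/2; x=(w[0]+w[1]-w[2]-w[3])/2
    print(name,'ctr',w.mean(0).round(4),'wy %.4f wx %.4f'%(np.hypot(*y),np.hypot(*x)),'yaw from y-edge %.1f, x-edge %.1f'%(np.degrees(np.arctan2(-y[0],y[1])),np.degrees(np.arctan2(x[1],x[0]))))
    return w
def delta(target,yaw=None):
    "shift in tool axes from measured pose to target, and turn about tool z (mod 180)"
    from scipy.spatial.transform import Rotation as R
    o=env.get_obs(); r=R.from_euler('xyz',o['tool_rot'],degrees=True)
    print('d',r.inv().apply(np.array(target)-o['tool_pos']).round(4))
    if yaw is not None: print('tool y yaw',np.degrees(np.arctan2(*r.as_matrix()[[1,0],[1,1]])))
E
python3 - <<'E'
from h import *
c=eyes.read_camera('top')
for n,p in dict(A=[(37,97),(200,66),(213,185),(48,206)],B=[(60,250),(225,222),(243,342),(75,362)],C=[(65,420),(232,395),(246,512),(80,535)]).items(): rect(c,p,(140,180),6,.106,n)
for n,p in dict(L=[(95,57),(265,57),(268,182),(95,190)],R=[(525,66),(695,68),(693,200),(525,195)]).items(): rect(c,p,(215,140),6.5,.112,n)
rect(c,[(318,124),(480,127),(476,243),(318,241)],(215,140),6.5,.012,'card')
rect(c,[(68,65),(727,80),(722,300),(66,285)],(215,140),6.5,.02,'riser')
rect(c,[(355,240),(384,236),(396,287),(366,293)],(0,0),1,.017,'calc')
E
```

```text
A ctr [0.5268 0.3446] wy 0.0524 wx 0.0368 yaw from y-edge 10.7, x-edge 9.0
B ctr [0.4776 0.3337] wy 0.0528 wx 0.0372 yaw from y-edge 9.8, x-edge 11.0
C ctr [0.4239 0.3293] wy 0.0525 wx 0.0366 yaw from y-edge 9.7, x-edge 10.1
L ctr [0.6158 0.1911] wy 0.0505 wx 0.0386 yaw from y-edge 2.9, x-edge 2.7
R ctr [0.6161 0.0648] wy 0.0498 wx 0.0391 yaw from y-edge 0.4, x-edge 0.7
card ctr [0.618  0.1277] wy 0.0519 wx 0.0383 yaw from y-edge 0.7, x-edge 0.6
riser ctr [0.617  0.1283] wy 0.2116 wx 0.0719 yaw from y-edge 0.3, x-edge 0.7
calc ctr [ 0.4225 -0.0821] wy 0.0617 wx 0.1083 yaw from y-edge 11.0, x-edge 12.9
```

```bash
python3 steer.py '{"sx": [0.3,0.3,0.3,0.3,0.3,0.3,0.3,0.3],"sy": [-0.136,-0.136,-0.136,-0.136,-0.136,-0.136,-0.136,-0.136],"sz": [0,0,0,0,0,0,0,0],"yaw": [6.2,6.2,6.2,6.2,6.2,6.2,6.2,6.2],"aperture": [0.087,0.087,0.087,0.087,0.087,0.087,0.087,0.087]}' 25; python3 -c "
from h import *
print(env.get_obs()['qpos']);delta([.55,-.08,.24],1)"
```

```text
time_s: 0.82
tool_pos: [0.4333, -0.4075, 0.2395]
tool_rot: [-180.0, -0.0, 10.1]
force: [1.3, -0.4, 0.3]
grip_width: 0.0871
grasp_force: 0.0
[ 53.19243014  12.34276029 -14.5448289   90.98564724   3.13068256
  77.0792867  -41.65623077]
d [ 0.1722 -0.302  -0.0004]
tool y yaw -79.9252621842762
```

```bash
python3 steer.py '{"sx": [0.16,0.16,0.16,0.16,0.16,0.16,0.16,0.16],"sy": [-0.285,-0.285,-0.285,-0.285,-0.285,-0.285,-0.285,-0.285],"sz": [0,0,0,0,0,0,0,0],"yaw": [0,0,0,0,0,0,0,0],"aperture": [0.087,0.087,0.087,0.087,0.087,0.087,0.087,0.087]}'|sed -n 2,3p;  python3 steer.py '{"sx": [0.01,0.01,0.01,0.01,0.01,0.01,0.01,0.01],"sy": [-0.3,-0.3,-0.3,-0.3,-0.3,-0.3,-0.3,-0.3],"sz": [0,0,0,0,0,0,0,0],"yaw": [0,0,0,0,0,0,0,0],"aperture": [0.087,0.087,0.087,0.087,0.087,0.087,0.087,0.087]}'; python3 -c "
from h import *
print(env.get_obs()['qpos']);delta([.4765,.336,.07],1)"
```

```text
tool_pos: [0.5399, -0.098, 0.2396]
tool_rot: [-180.0, -0.0, 10.1]
time_s: 2.15
tool_pos: [0.4942, 0.2045, 0.24]
tool_rot: [-179.7, -0.0, 10.6]
force: [-1.6, 1.1, -0.2]
grip_width: 0.0873
grasp_force: 0.0
[  14.58417576    7.29636302  -42.72723087   98.31052357    4.85260702
   76.25663427 -108.43829302]
d [ 0.0067 -0.1318  0.1706]
tool y yaw -79.38083879845189
```

```bash
python3 steer.py '{"sx": [0.0067,0.0067,0.0067,0.0067,0.0067,0.0067,0.0067],"sy": [-0.131,-0.131,-0.131,-0.131,-0.131,-0.131,-0.131],"sz": [0,0,0,0,0,0,0],"yaw": [0,0,0,0,0,0,0],"aperture": [0.087,0.087,0.087,0.087,0.087,0.087,0.087]}'
python3 - <<'E'
from h import *
delta([.477,.335,.07],1);print(env.get_obs()['qpos'])
c=eyes.read_camera('top')['color'][150:290,90:250]
cv2.imwrite('pics/hov.png',cv2.resize(c,None,fx=4,fy=4,interpolation=2))
E
```

```text
time_s: 2.73
tool_pos: [0.4819, 0.324, 0.2391]
tool_rot: [179.9, 0.0, 9.9]
force: [0.9, 0.5, 0.1]
grip_width: 0.087
grasp_force: 0.0
d [-0.0028 -0.0119  0.1691]
tool y yaw -80.12034874408272
[   2.89788741   14.94687806  -46.45735176   92.03505731   11.0878255
   77.84199499 -125.07156983]
```

View pics/hov.png

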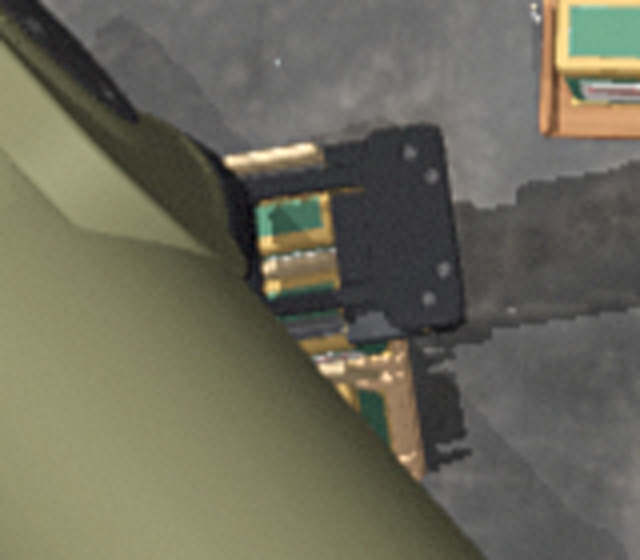

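```bash
python3 steer.py '{"sx": [-0.003,-0.003,-0.003,-0.003,-0.003,-0.003],"sy": [-0.011,-0.011,-0.011,-0.011,-0.011,-0.011],"sz": [0,0.03,0.06,0.07,0.07,0.07],"yaw": [0,0,0,0,0,0],"aperture": [0.087,0.087,0.087,0.087,0.087,0.087]}'; python3 -c "
from h import *
delta([.477,.334,.07],1);c=eyes.read_camera('scene')['color'][90:230,90:290];cv2.imwrite('pics/low.png',cv2.resize(c,None,fx=4,fy=4,interpolation=2))"
```

```text
time_s: 3.28
tool_pos: [0.4764, 0.3361, 0.1699]
tool_rot: [180.0, 0.0, 10.0]
force: [0.4, 0.9, 0.1]
grip_width: 0.0869
grasp_force: 0.0
d [0.0002 0.0021 0.0999]
tool y yaw -80.03984115469243
```

View pics/low.png

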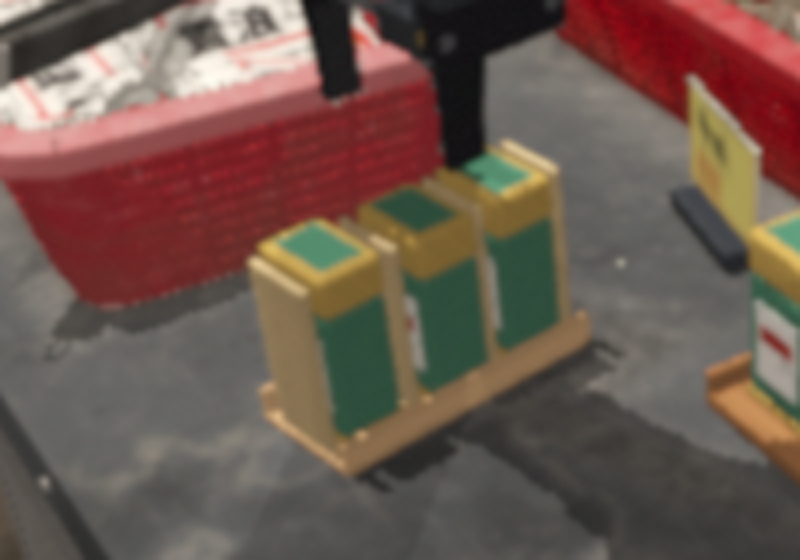

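Before the descent, the scene crop shows the fingers straddling the middle tin, at crop (340,95) and (465,160). The path down looks clear, with the basket rim close by on the left.

```bash
python3 steer.py '{"sx": [0,0,0,0,0],"sy": [0.001,0.001,0.001,0.001,0.001],"sz": [0.035,0.065,0.085,0.095,0.095],"yaw": [0,0,0,0,0],"aperture": [0.087,0.087,0.087,0.087,0.087]}'; python3 steer.py '{"sx": [0,0,0,0,0,0],"sy": [0,0,0,0,0,0],"sz": [0,0,0,0,0,0],"yaw": [0,0,0,0,0,0],"aperture": [0.04,0.04,0.04,0.04,0.04,0.04]}' 25
```

```text
time_s: 3.75
tool_pos: [0.4761, 0.3348, 0.0737]
tool_rot: [180.0, 0.1, 10.0]
force: [-0.5, -0.6, 0.2]
grip_width: 0.0871
grasp_force: 0.0
time_s: 4.25
tool_pos: [0.4767, 0.3354, 0.0751]
tool_rot: [-180.0, -0.1, 10.0]
force: [-2.0, 1.7, 3.3]
grip_width: 0.0545
grasp_force: 2.5
```

```bash
python3 steer.py '{"sx": [0,0,0,0],"sy": [0,0,0,0],"sz": [0,0,0,0],"yaw": [0,0,0,0],"aperture": [0.04,0.04,0.04,0.04]}'; python3 steer.py '{"sx": [0,0,0,0,0,0,0,0],"sy": [0,0,0,0,0,0,0,0],"sz": [-0.005,-0.012,-0.02,-0.025,-0.025,-0.025,-0.025,-0.025],"yaw": [0,0,0,0,0,0,0,0],"aperture": [0.04,0.04,0.04,0.04,0.04,0.04,0.04,0.04]}'; python3 steer.py '{"sx": [0,0,0,0],"sy": [0,0,0,0],"sz": [0,0,0,0],"yaw": [0,0,0,0],"aperture": [0.04,0.04,0.04,0.04]}'
```

```text
time_s: 4.58
tool_pos: [0.4766, 0.3363, 0.0752]
tool_rot: [-179.9, -0.1, 10.0]
force: [0.4, 2.6, 3.4]
grip_width: 0.0523
grasp_force: 24.9
time_s: 5.25
tool_pos: [0.4761, 0.3348, 0.099]
tool_rot: [180.0, 0.1, 10.0]
force: [-0.1, -0.3, -6.1]
grip_width: 0.052
grasp_force: 24.9
time_s: 5.58
tool_pos: [0.4764, 0.3352, 0.0994]
tool_rot: [180.0, 0.0, 10.0]
force: [-0.6, 0.4, -5.5]
grip_width: 0.0521
grasp_force: 24.9
```

Holding −5.5 to −6 N at 25 N grip, the middle tin weighs about 0.57 kg, so it is the full one. I'll lift it clear of the partitions.

```bash
python3 steer.py '{"sx": [0,0,0,0,0,0,0,0],"sy": [0,0,0,0,0,0,0,0],"sz": [-0.02,-0.04,-0.06,-0.08,-0.1,-0.11,-0.11,-0.11],"yaw": [0,0,0,0,0,0,0,0],"aperture": [0.04,0.04,0.04,0.04,0.04,0.04,0.04,0.04]}';  python3 -c "
from h import *
delta([.46,.125,.2],1)"
```

```text
time_s: 6.25
tool_pos: [0.4764, 0.3352, 0.2093]
tool_rot: [180.0, -0.0, 10.0]
force: [-1.1, -1.3, -6.4]
grip_width: 0.0521
grasp_force: 24.9
d [-0.0527  0.2042  0.0093]
tool y yaw -79.99458557596806
```

```bash
python3 steer.py '{"sx": [-0.004,-0.01,-0.018,-0.027,-0.036,-0.044,-0.05,-0.0527],"sy": [0.015,0.04,0.07,0.105,0.14,0.17,0.194,0.204],"sz": [0,0,0,0,0,0,0,0],"yaw": [1,2,4,6,8,9.4,9.4,9.4],"aperture": [0.04,0.04,0.04,0.04,0.04,0.04,0.04,0.04]}'; python3 steer.py '{"sx": [0,0,0,0,0,0,0],"sy": [0,0,0,0,0,0,0],"sz": [0.02,0.05,0.08,0.1,0.115,0.125,0.125],"yaw": [0,0,0,0,0,0,0],"aperture": [0.04,0.04,0.04,0.04,0.04,0.04,0.04]}'; python3 -c "
from h import *
delta([.46,.125,.069],1)"
```

```text
time_s: 6.92
tool_pos: [0.4587, 0.1197, 0.2075]
tool_rot: [179.8, 0.2, 0.3]
force: [0.2, 0.3, -5.6]
grip_width: 0.0521
grasp_force: 24.9
time_s: 7.5
tool_pos: [0.4572, 0.1246, 0.0813]
tool_rot: [180.0, 0.4, 0.6]
force: [-0.7, -1.2, -6.0]
grip_width: 0.052
grasp_force: 24.9
d [ 0.0029 -0.0004  0.0123]
tool y yaw -89.37761680699396
```

```bash
python3 steer.py '{"sx": [0,0,0,0,0,0],"sy": [0,0,0,0,0,0],"sz": [0.003,0.006,0.009,0.0115,0.0115,0.0115],"yaw": [0,0,0,0,0,0],"aperture": [0.04,0.04,0.04,0.04,0.04,0.04]}'; python3 steer.py '{"sx": [0,0,0],"sy": [0,0,0],"sz": [0.001,0.001,0.001],"yaw": [0,0,0],"aperture": [0.04,0.04,0.04]}'
```

```text
time_s: 8.0
tool_pos: [0.4601, 0.1252, 0.0732]
tool_rot: [180.0, -0.0, 0.6]
force: [1.3, -0.5, -6.0]
grip_width: 0.0525
grasp_force: 24.9
time_s: 8.25
tool_pos: [0.4601, 0.1251, 0.0721]
tool_rot: [180.0, -0.0, 0.6]
force: [-0.0, -0.4, -5.6]
grip_width: 0.0518
grasp_force: 24.9
```

```bash
for i in 1; do python3 steer.py '{"sx": [0,0,0,0],"sy": [0,0,0,0],"sz": [0.001,0.002,0.002,0.002],"yaw": [0,0,0,0],"aperture": [0.04,0.04,0.04,0.04]}'; python3 steer.py '{"sx": [0,0,0],"sy": [0,0,0],"sz": [0.001,0.001,0.001],"yaw": [0,0,0],"aperture": [0.04,0.04,0.04]}'; python3 steer.py '{"sx": [0,0,0],"sy": [0,0,0],"sz": [0.001,0.001,0.001],"yaw": [0,0,0],"aperture": [0.04,0.04,0.04]}'; done
```

```text
time_s: 8.58
tool_pos: [0.4599, 0.1252, 0.0699]
tool_rot: [180.0, 0.0, 0.6]
force: [0.4, 0.3, -5.3]
grip_width: 0.0521
grasp_force: 24.9
time_s: 8.83
tool_pos: [0.4601, 0.1252, 0.0691]
tool_rot: [180.0, -0.0, 0.6]
force: [-0.8, 0.2, -4.1]
grip_width: 0.0518
grasp_force: 24.9
time_s: 9.08
tool_pos: [0.4602, 0.1253, 0.069]
tool_rot: [180.0, -0.0, 0.6]
force: [-2.7, 0.5, 6.5]
grip_width: 0.0522
grasp_force: 24.9
```

```bash
python3 steer.py '{"sx": [0,0,0,0,0,0,0,0],"sy": [0,0,0,0,0,0,0,0],"sz": [0,0,0,0,0,0,0,0],"yaw": [0,0,0,0,0,0,0,0],"aperture": [0.087,0.087,0.087,0.087,0.087,0.087,0.087,0.087]}'; python3 steer.py '{"sx": [0,0,0,0,0],"sy": [0,0,0,0,0],"sz": [-0.02,-0.05,-0.08,-0.1,-0.1],"yaw": [0,0,0,0,0],"aperture": [0.087,0.087,0.087,0.087,0.087]}'
python3 - <<'E'
from h import *
c=eyes.read_camera('top')['color']; s=eyes.read_camera('scene')['color']
a=np.hstack([c[150:300,130:330],s[100:250,200:400]])
cv2.imwrite('pics/tab.png',cv2.resize(a,None,fx=2,fy=2,interpolation=2))
E
```

```text
time_s: 9.75
tool_pos: [0.46, 0.1252, 0.068]
tool_rot: [180.0, 0.0, 0.6]
force: [0.3, -0.2, 0.3]
grip_width: 0.0861
grasp_force: 0.0
time_s: 10.17
tool_pos: [0.4629, 0.1261, 0.1725]
tool_rot: [-180.0, -0.5, 0.6]
force: [0.6, -0.0, -0.6]
grip_width: 0.0874
grasp_force: 0.0
```

View pics/tab.png

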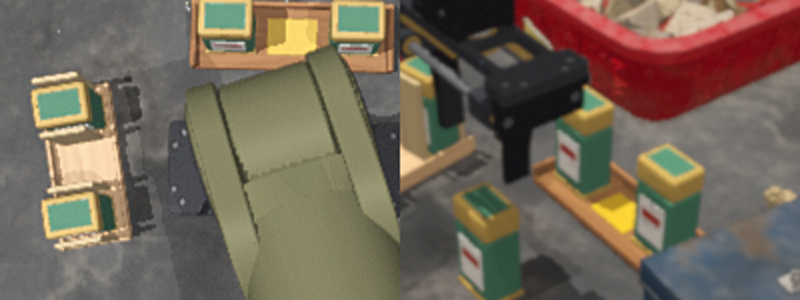

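The tin stands upright on the table and the two light tins are still in the stand. Next I turn the gripper a quarter turn and grip across the 38 mm.

```bash
python3 steer.py '{"sx": [0,0,0,0,0,0,0,0],"sy": [0,0,0,0,0,0,0,0],"sz": [0,0,0,0,0,0,0,0],"yaw": [-7,-14,-21,-28,-35,-42,-49,-49],"aperture": [0.087,0.087,0.087,0.087,0.087,0.087,0.087,0.087]}'|sed -n 2,3p; python3 steer.py '{"sx": [0,0,0,0,0,0,0,0],"sy": [0,0,0,0,0,0,0,0],"sz": [0,0,0,0,0,0,0,0],"yaw": [-7,-14,-21,-28,-35,-41,-41,-41],"aperture": [0.087,0.087,0.087,0.087,0.087,0.087,0.087,0.087]}'; python3 -c "
from h import *
print(env.get_obs()['qpos']);delta([.46,.1252,.069],1)"
```

```text
tool_pos: [0.4588, 0.1249, 0.1663]
tool_rot: [-179.9, 0.1, 49.8]
time_s: 11.6
tool_pos: [0.4594, 0.1251, 0.1671]
tool_rot: [-179.9, 0.0, 90.3]
force: [0.2, -0.1, -0.5]
grip_width: 0.0867
grasp_force: 0.0
[ 22.64182543   2.077386   -41.37768988 111.13491045   1.46331528
  67.40114715 -18.97285187]
d [0.0002 0.0007 0.0981]
tool y yaw 0.3088506299902473
```

```bash
python3 steer.py '{"sx": [0,0,0,0,0,0],"sy": [0,0,0,0,0,0],"sz": [0.03,0.06,0.08,0.092,0.096,0.096],"yaw": [0,0,0,0,0,0],"aperture": [0.087,0.087,0.087,0.087,0.087,0.087]}'; python3 steer.py '{"sx": [0,0,0,0,0,0,0,0],"sy": [0,0,0,0,0,0,0,0],"sz": [0,0,0,0,0,0,0,0],"yaw": [0,0,0,0,0,0,0,0],"aperture": [0.025,0.025,0.025,0.025,0.025,0.025,0.025,0.025]}' 28;python3 steer.py '{"sx": [0,0,0,0,0,0],"sy": [0,0,0,0,0,0],"sz": [0,0,0,0,0,0],"yaw": [0,0,0,0,0,0],"aperture": [0.025,0.025,0.025,0.025,0.025,0.025]}'
```

```text
time_s: 12.1
tool_pos: [0.4594, 0.1252, 0.0713]
tool_rot: [-179.9, -0.0, 90.5]
force: [0.2, 0.2, 1.0]
grip_width: 0.0871
grasp_force: 0.0
time_s: 12.77
tool_pos: [0.46, 0.1251, 0.0721]
tool_rot: [180.0, 0.0, 90.6]
force: [-0.3, 0.3, 1.1]
grip_width: 0.0416
grasp_force: 0.0
time_s: 13.27
tool_pos: [0.4603, 0.1252, 0.0721]
tool_rot: [180.0, -0.0, 90.6]
force: [2.0, -0.1, -0.9]
grip_width: 0.0377
grasp_force: 27.9
```

```bash
python3 steer.py '{"sx": [0,0,0,0,0,0,0,0],"sy": [0,0,0,0,0,0,0,0],"sz": [-0.015,-0.035,-0.06,-0.085,-0.11,-0.13,-0.133,-0.133],"yaw": [0,0,0,0,0,0,0,0],"aperture": [0.025,0.025,0.025,0.025,0.025,0.025,0.025,0.025]}';  python3 -c "
from h import *
delta([.6165,.128,.205],1)"
```

```text
time_s: 13.93
tool_pos: [0.4597, 0.1252, 0.2048]
tool_rot: [180.0, 0.0, 90.6]
force: [-0.1, 0.0, -7.2]
grip_width: 0.038
grasp_force: 27.9
d [ 0.0012  0.1568 -0.0002]
tool y yaw 0.5997609478583249
```

```bash
python3 steer.py '{"sx": [0,0,0,0,0,0.001,0.0012,0.0012],"sy": [0.015,0.04,0.07,0.1,0.13,0.15,0.1568,0.1568],"sz": [0,0,0,0,0,0,0,0],"yaw": [0,0,0,0,0,0,0,0],"aperture": [0.025,0.025,0.025,0.025,0.025,0.025,0.025,0.025]}'; python3 steer.py '{"sx": [0,0,0,0,0],"sy": [0,0,0,0,0],"sz": [0.015,0.03,0.03,0.03,0.03],"yaw": [0,0,0,0,0],"aperture": [0.025,0.025,0.025,0.025,0.025]}'
python3 - <<'E'
from h import *
delta([.6165,.128,.084],1)
s=eyes.read_camera('scene')['color'];cv2.imwrite('pics/s2full.png',s);cv2.imwrite('pics/s2.png',cv2.resize(s[125:250,250:380],None,fx=4.7,fy=4.7,interpolation=2))
E
```

```text
time_s: 14.6
tool_pos: [0.6164, 0.1276, 0.2011]
tool_rot: [-179.7, -0.0, 90.6]
force: [-0.3, -0.2, -6.7]
grip_width: 0.0378
grasp_force: 27.9
time_s: 15.02
tool_pos: [0.616, 0.1281, 0.1751]
tool_rot: [-180.0, 0.0, 90.6]
force: [-0.6, 0.2, -4.9]
grip_width: 0.0375
grasp_force: 27.9
d [-0.0001  0.0005  0.0911]
tool y yaw 0.6290609176480396
```

View pics/s2.png

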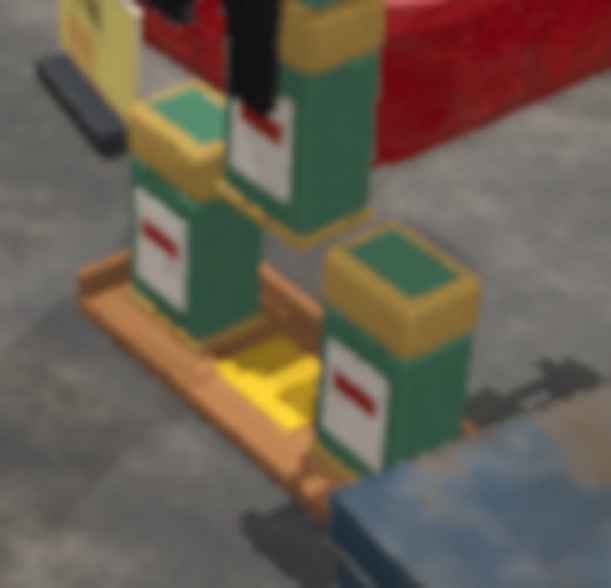

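The held tin hangs upright over the gap. Its bottom front edge runs from crop (215,190) to (302,247). I'll compare that edge with the right neighbour's top front edge, (325,258) to (408,303), in the same camera.

Run:
```python
from h import *
c=eyes.read_camera('scene')
f=lambda p:(np.array(p)+.5)/4.7-.5+np.array([250,125])
def corners(x,y,z,yaw=.6):
    T=np.linalg.inv(np.array(c['world_from_camera'])); a=np.radians(yaw); o=[]
    for sx,sy in((-1,1),(-1,-1),(1,-1),(1,1)):
        dx,dy=sx*.019,sy*.026
        p=T[:3,:3]@[x+dx*np.cos(a)-dy*np.sin(a),y+dx*np.sin(a)+dy*np.cos(a),z]+T[:3,3]
        q=np.array([p[0]/p[2]*c['fx']+c['cx'],p[1]/p[2]*c['fy']+c['cy']]); o.append(((q-[250,125]+.5)*4.7-.5).round())
    return [tuple(map(int,k)) for k in o]
print('order FL FR BR BL')
print('held bottom',corners(.616,.1281,.103)); 
print('L top',corners(.6163,.192,.112),'R top',corners(.6165,.064,.112)); print('card',corners(.617,.128,.012))
print('R bottom',corners(.6165,.064,.012),'L bottom',corners(.6165,.192,.012))
for n,p,z in(('held',[(215,190),(302,247),(370,212)],.103),('R',[(325,258),(408,303),(478,288),(400,222)],.112),('Rb',[(312,447),(380,485)],.012),('Lb',[(133,292),(205,345),(262,312)],.012),('L',[(130,112),(218,157)],.112),('card',[(217,363),(293,430)],.012)): print(n,proj(c,f(p),z)[:,:2].round(4).tolist())
```

```text
order FL FR BR BL
held bottom [(215, 191), (298, 252), (373, 219), (289, 160)]
L top [(123, 103), (199, 158), (273, 128), (196, 75)] R top [(319, 248), (411, 314), (487, 278), (394, 214)]
card [(212, 368), (290, 432), (360, 397), (281, 336)]
R bottom [(306, 448), (391, 518), (462, 480), (376, 413)] L bottom [(125, 296), (195, 354), (264, 323), (192, 267)]
held [[0.5971, 0.1545], [0.6006, 0.1035], [0.6375, 0.1065]]
R [[0.5947, 0.0832], [0.6014, 0.0436], [0.6286, 0.0356], [0.6334, 0.0848]]
Rb [[0.5997, 0.0889], [0.607, 0.0549]]
Lb [[0.602, 0.2181], [0.605, 0.1686], [0.6397, 0.1729]]
L [[0.5952, 0.2103], [0.6041, 0.1621]]
card [[0.6016, 0.1555], [0.6001, 0.1018]]
```

```bash
python3 steer.py '{"sx": [0,0,0,0,0,0,0,0],"sy": [0.0015,0.0015,0.0015,0.0015,0.0015,0.0015,0.0015,0.0015],"sz": [0.01,0.03,0.05,0.07,0.08,0.085,0.085,0.085],"yaw": [0,0,0,0,0,0,0,0],"aperture": [0.025,0.025,0.025,0.025,0.025,0.025,0.025,0.025]}'; python3 steer.py '{"sx": [0,0,0,0,0],"sy": [0,0,0,0,0],"sz": [0.001,0.002,0.003,0.003,0.003],"yaw": [0,0,0,0,0],"aperture": [0.025,0.025,0.025,0.025,0.025]}'
```

```text
time_s: 15.78
tool_pos: [0.6189, 0.1283, 0.0908]
tool_rot: [179.9, -0.0, 90.6]
force: [-0.3, 0.5, -5.0]
grip_width: 0.0379
grasp_force: 27.9
time_s: 16.2
tool_pos: [0.6183, 0.128, 0.0872]
tool_rot: [180.0, 0.0, 90.6]
force: [-0.1, -0.2, -5.5]
grip_width: 0.0381
grasp_force: 27.9
```

```bash
python3 steer.py '{"sx": [0,0,0,0],"sy": [0,0,0,0],"sz": [0.001,0.002,0.002,0.002],"yaw": [0,0,0,0],"aperture": [0.025,0.025,0.025,0.025]}'; python3 steer.py '{"sx": [0,0,0],"sy": [0,0,0],"sz": [0.001,0.001,0.001],"yaw": [0,0,0],"aperture": [0.025,0.025,0.025]}'; python3 steer.py '{"sx": [0,0,0],"sy": [0,0,0],"sz": [0.001,0.001,0.001],"yaw": [0,0,0],"aperture": [0.025,0.025,0.025]}'
```

```text
time_s: 16.53
tool_pos: [0.6182, 0.128, 0.0849]
tool_rot: [-180.0, 0.0, 90.6]
force: [-0.2, 0.4, -6.9]
grip_width: 0.0377
grasp_force: 27.9
time_s: 16.78
tool_pos: [0.6184, 0.1281, 0.0842]
tool_rot: [180.0, 0.0, 90.6]
force: [-0.0, 0.3, -4.8]
grip_width: 0.0378
grasp_force: 27.9
time_s: 17.03
tool_pos: [0.6185, 0.1281, 0.0842]
tool_rot: [180.0, 0.0, 90.6]
force: [-2.6, -1.4, 5.3]
grip_width: 0.0381
grasp_force: 27.9
```

```bash
python3 steer.py '{"sx": [0,0,0,0,0,0,0,0],"sy": [0,0,0,0,0,0,0,0],"sz": [0,0,0,0,0,0,0,0],"yaw": [0,0,0,0,0,0,0,0],"aperture": [0.087,0.087,0.087,0.087,0.087,0.087,0.087,0.087]}'; python3 steer.py '{"sx": [0,0,0,0,0,0],"sy": [0,0,0,0,0,0],"sz": [-0.02,-0.05,-0.08,-0.12,-0.15,-0.15],"yaw": [0,0,0,0,0,0],"aperture": [0.087,0.087,0.087,0.087,0.087,0.087]}'|sed -n 2p; python3 steer.py '{"sx": [-0.04,-0.08,-0.12,-0.155,-0.19,-0.225,-0.26,-0.29],"sy": [-0.01,-0.03,-0.05,-0.07,-0.09,-0.1,-0.1,-0.1],"sz": [0,0,0,0,0,0,0,0],"yaw": [0,0,0,0,0,0,0,0],"aperture": [0.087,0.087,0.087,0.087,0.087,0.087,0.087,0.087]}'
python3 - <<'E'
from h import *
c=eyes.read_camera('top');i=c['color'];cv2.imwrite('pics/top3.png',i)
h=cv2.cvtColor(i,cv2.COLOR_BGR2HSV)
m=cv2.inRange(h,(65,60,60),(95,255,255));print('hsv sample',h[162,242])
n,l,s,ce=cv2.connectedComponentsWithStats(m)
for k in range(1,n):
    if 150<s[k,4]<900:
        r=cv2.minAreaRect(np.argwhere(l==k)[:,::-1].astype(np.float32)); print(s[k],ce[k].round(2),proj(c,ce[k],.112)[0,:2].round(4),r[1],r[2])
s=eyes.read_camera('scene')['color']
a=np.hstack([cv2.resize(i[135:205,220:335],None,fx=3.4,fy=3.4,interpolation=2),cv2.resize(s[135:240,250:350],(389,408),interpolation=2)[:238]]) if 0 else cv2.resize(i[130:290,130:400],None,fx=2.9,fy=2.9,interpolation=2)
cv2.imwrite('pics/t3.png',a)
E
```

```text
time_s: 17.7
tool_pos: [0.6183, 0.128, 0.083]
tool_rot: [-180.0, 0.0, 90.6]
force: [-0.0, -0.9, -0.2]
grip_width: 0.0823
grasp_force: 0.0
tool_pos: [0.6215, 0.1297, 0.2408]
time_s: 18.87
tool_pos: [0.5201, -0.1662, 0.2333]
tool_rot: [180.0, 0.1, 90.5]
force: [-0.4, -0.3, 0.8]
grip_width: 0.0869
grasp_force: 0.0
hsv sample [ 75  93 159]
[232 152  20  12 229] [241.96 157.52] [0.6172 0.192 ] (11.0, 19.0) 90.0
[266 152  20  12 227] [275.37 157.28] [0.6195 0.128 ] (11.0, 19.0) 90.0
[299 154  20  12 223] [308.91 159.33] [0.6173 0.0637] (11.0, 19.0) 90.0
[149 195  21  15 232] [159.07 201.7 ] [0.5278 0.3457] (11.672327995300293, 19.72787857055664) 80.53767395019531
[154 250  21  15 238] [164.28 257.16] [0.4237 0.3304] (11.93648910522461, 19.843461990356445) 81.25383758544922
```

View pics/t3.png

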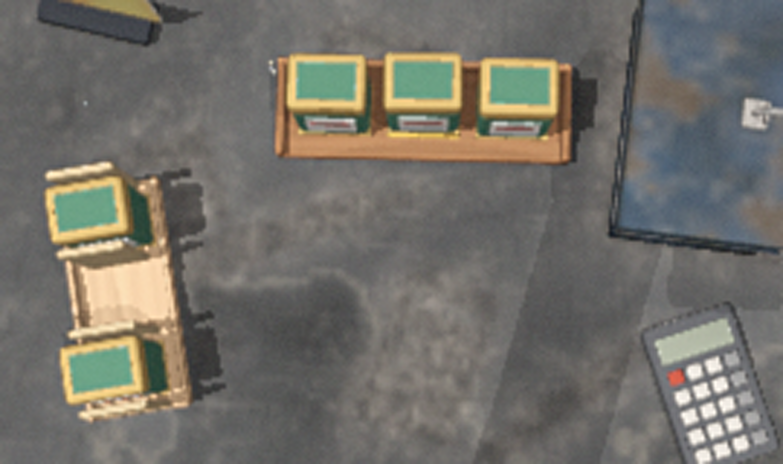

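The tin is in its place and upright. Its lid is 2.2 mm further back than its neighbours' lids, and sideways it is within 0.2 mm. I'll regrip it, lift slightly and bring it forward about 2 mm.

```bash
python3 steer.py '{"sx": [0.03,0.07,0.11,0.15,0.19,0.23,0.26,0.29],"sy": [0.01,0.03,0.05,0.07,0.09,0.1,0.1,0.1],"sz": [0,0,0,0,0,0,0,0],"yaw": [0,0,0,0,0,0,0,0],"aperture": [0.087,0.087,0.087,0.087,0.087,0.087,0.087,0.087]}'; python3 steer.py '{"sx": [0,0,0],"sy": [0,0,0],"sz": [0,0,0],"yaw": [0,0,0],"aperture": [0.087,0.087,0.087]}';python3 -c "
from h import *
delta([.6184,.128,.084],1)"
```

```text
time_s: 19.63
tool_pos: [0.6179, 0.1336, 0.2326]
tool_rot: [-180.0, -0.2, 90.8]
force: [0.3, 1.0, -0.3]
grip_width: 0.0869
grasp_force: 0.0
time_s: 19.88
tool_pos: [0.6181, 0.1278, 0.2327]
tool_rot: [-180.0, 0.1, 90.6]
force: [0.1, -0.3, -0.2]
grip_width: 0.0869
grasp_force: 0.0
d [0.0003 0.0003 0.1487]
tool y yaw 0.630764452610818
```

```bash
python3 steer.py '{"sx": [0,0,0,0,0,0,0,0],"sy": [0,0,0,0,0,0,0,0],"sz": [0.03,0.065,0.1,0.125,0.14,0.147,0.147,0.147],"yaw": [0,0,0,0,0,0,0,0],"aperture": [0.087,0.087,0.087,0.087,0.087,0.087,0.087,0.087]}'; python3 steer.py '{"sx": [0,0,0,0,0,0,0,0],"sy": [0,0,0,0,0,0,0,0],"sz": [0,0,0,0,0,0,0,0],"yaw": [0,0,0,0,0,0,0,0],"aperture": [0.025,0.025,0.025,0.025,0.025,0.025,0.025,0.025]}'|tail -2;python3 steer.py '{"sx": [0,0,0,0,0,0],"sy": [0,0,0,0,0,0],"sz": [0,0,0,0,0,0],"yaw": [0,0,0,0,0,0],"aperture": [0.025,0.025,0.025,0.025,0.025,0.025]}'; python3 steer.py '{"sx": [0,0,0,0,0,0],"sy": [0,0,-0.001,-0.002,-0.002,-0.002],"sz": [-0.003,-0.005,-0.005,-0.005,-0.005,-0.005],"yaw": [0,0,0,0,0,0],"aperture": [0.025,0.025,0.025,0.025,0.025,0.025]}'
```

```text
time_s: 20.55
tool_pos: [0.6189, 0.1269, 0.0867]
tool_rot: [180.0, 0.0, 90.5]
force: [0.7, -0.4, 0.5]
grip_width: 0.0871
grasp_force: 0.0
grip_width: 0.0415
grasp_force: 0.0
time_s: 21.72
tool_pos: [0.6183, 0.1281, 0.086]
tool_rot: [180.0, 0.0, 90.6]
force: [1.5, -0.1, -0.9]
grip_width: 0.0376
grasp_force: 28.0
time_s: 22.22
tool_pos: [0.6158, 0.1279, 0.0906]
tool_rot: [-180.0, 0.0, 90.6]
force: [0.0, 0.8, -6.2]
grip_width: 0.0378
grasp_force: 28.0
```

```bash
python3 steer.py '{"sx": [0,0,0,0,0,0],"sy": [0,0,0,0,0,0],"sz": [0.001,0.002,0.003,0.004,0.004,0.004],"yaw": [0,0,0,0,0,0],"aperture": [0.025,0.025,0.025,0.025,0.025,0.025]}'; python3 steer.py '{"sx": [0,0,0],"sy": [0,0,0],"sz": [0.001,0.001,0.001],"yaw": [0,0,0],"aperture": [0.025,0.025,0.025]}'; python3 steer.py '{"sx": [0,0,0],"sy": [0,0,0],"sz": [0.0007,0.0007,0.0007],"yaw": [0,0,0],"aperture": [0.025,0.025,0.025]}'
```

```text
time_s: 22.72
tool_pos: [0.6162, 0.128, 0.0869]
tool_rot: [-180.0, 0.0, 90.6]
force: [0.3, -0.7, -5.9]
grip_width: 0.0376
grasp_force: 28.0
time_s: 22.97
tool_pos: [0.6162, 0.128, 0.086]
tool_rot: [-180.0, 0.0, 90.6]
force: [0.0, -0.2, -5.1]
grip_width: 0.0377
grasp_force: 28.0
time_s: 23.22
tool_pos: [0.6163, 0.1281, 0.086]
tool_rot: [180.0, 0.0, 90.6]
force: [-2.5, -0.2, -0.3]
grip_width: 0.0378
grasp_force: 28.0
```

```bash
python3 steer.py '{"sx": [0,0,0,0,0,0,0,0],"sy": [0,0,0,0,0,0,0,0],"sz": [0.0003,0,0,0,0,0,0,0],"yaw": [0,0,0,0,0,0,0,0],"aperture": [0.087,0.087,0.087,0.087,0.087,0.087,0.087,0.087]}'|tail -3; python3 steer.py '{"sx": [0,0,0,0,0,0],"sy": [0,0,0,0,0,0],"sz": [-0.02,-0.05,-0.08,-0.12,-0.15,-0.15],"yaw": [0,0,0,0,0,0],"aperture": [0.087,0.087,0.087,0.087,0.087,0.087]}'|sed -n 2p; python3 steer.py '{"sx": [-0.04,-0.08,-0.12,-0.155,-0.19,-0.225,-0.26,-0.29],"sy": [-0.01,-0.03,-0.05,-0.07,-0.09,-0.1,-0.1,-0.1],"sz": [0,0,0,0,0,0,0,0],"yaw": [0,0,0,0,0,0,0,0],"aperture": [0.087,0.087,0.087,0.087,0.087,0.087,0.087,0.087]}'|sed -n 2p;  python3 steer.py '{"sx": [0,0,0,0],"sy": [0,0,0,0],"sz": [0,0,0,0],"yaw": [0,0,0,0],"aperture": [0.087,0.087,0.087,0.087]}'
python3 - <<'E'
from h import *
c=eyes.read_camera('top');i=c['color']
h=cv2.cvtColor(i,cv2.COLOR_BGR2HSV)
m=cv2.inRange(h,(65,60,60),(95,255,255))
n,l,s,ce=cv2.connectedComponentsWithStats(m)
for k in range(1,n):
    if 150<s[k,4]<900: print(s[k],ce[k].round(2),proj(c,ce[k],.112)[0,:2].round(4))
s=eyes.read_camera('scene')['color'];cv2.imwrite('pics/fin.png',cv2.resize(s[110:250,140:370],None,fx=3.4,fy=3.4,interpolation=2))
E
```

```text
force: [-0.9, 0.8, 0.0]
grip_width: 0.0819
grasp_force: 0.0
tool_pos: [0.6194, 0.1296, 0.2431]
tool_pos: [0.5181, -0.1663, 0.2356]
time_s: 25.38
tool_pos: [0.5196, -0.1611, 0.2353]
tool_rot: [180.0, -0.0, 90.8]
force: [-0.0, 0.1, -0.1]
grip_width: 0.0871
grasp_force: 0.0
[232 152  20  12 229] [241.96 157.52] [0.6172 0.192 ]
[266 153  20  12 232] [275.17 158.43] [0.6172 0.1284]
[299 154  20  12 222] [308.94 159.31] [0.6173 0.0637]
[149 195  21  15 233] [159.03 201.73] [0.5278 0.3458]
[154 250  21  15 237] [164.25 257.14] [0.4238 0.3305]
```

View pics/fin.png

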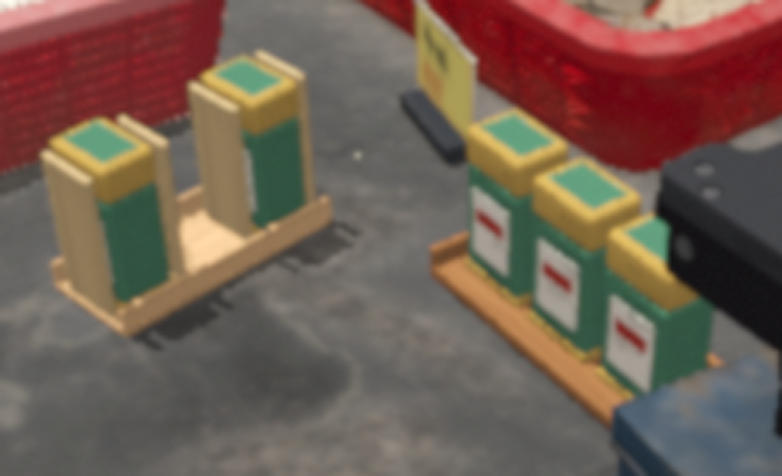

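The three row tins are now in line, with lid x at 0.6172, 0.6172 and 0.6173. The neighbours' lids have not moved and the light tins are upright in the stand, so I'm handing in.

```bash
python3 -c "
from cell import env, eyes, ticket
print(ticket.sign_off())"
```

```text
the job is handed in; nothing more can be done
None
```

The job is handed in: the full tin (the middle one, about 0.6 kg; I lifted only that one, as it was clearly heavy) was re-gripped on the table and now stands in the row's free place, in line with its neighbours to within about 1 mm, and the two light tins still stand in the divider stand.

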